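# Open the gauge tub and put the middle spacer away

### The job

Pinch the lid of the grey tub by its bent-up lip and tip it up about 30 degrees with its far edge still resting on the tub's rim, then lift it off and lay it flat, lip up, on the bench. Next take the middle-sized (by thickness) of the three spacers off the rubber mat and stand it upright on the floor of the tub. Set both down gently without dropping them, and leave the other two spacers, the canister, the loupe and the caliper where they are.

Things in the scene. Friction and masses are not known exactly. Their poses are not given: they have to be found in the camera images.
- tub: Grey open-topped sheet-metal tub fixed to the bench, outside 100 mm (x) by 160 mm (y) by 55 mm high, walls 4 mm, inner floor 4 mm above the bench. Origin: centre of its underside. Its -x side is its front and faces roughly to the robot's left (world +y), within 20 degrees.
- lid: Loose steel lid, about 220 g, on the tub's rim: plate 106 (x) by 166 (y), 4 mm thick; strips under it, 8 mm deep, sit inside the tub's mouth with 2.5 mm play and are its feet on the bench. Origin: centre of the strips' underside (plate at z 8 to 12 mm). Axes as the tub's at the start, z up when flat. Along its front (-x) edge a lip is bent up, leaning outward (to -x) 30 degrees from vertical.
- lid_lip (a point): Grip point on the lip (lip: flat, 4 mm thick, 130 mm wide, 34 mm long, foot at x -51, z 10 mm of the lid), 28 mm up along it: x -65, y 0, z 34.2 mm in the lid's frame, whose axes it has. TCP here: fingertips end 9 mm short of the foot. Pads flat on the lip tilt the tool 30 degrees, fingers pointing down and to the lid's +x; with the lid tipped 30 degrees the tool is upright.
- lid_far (a point): Lower far (+x) edge of the lid's plate, middle (at x 53, y 0, z 8 mm in the lid's frame). The lid pivots on the tub's far rim close by: 3 mm nearer the front.
- mat: Black rubber mat fixed on the bench, 240 mm (x) by 100 mm (y), 3 mm thick; the spacers stand in a row along its x axis. Origin: centre of its underside.
- spacer_small: Upright plain aluminium tube spacer, outside diameter 22 mm, bore 10 mm, 40 mm tall, about 90 g; one of three look-alikes that differ only in thickness, standing about 70 mm apart in a row on the mat in any order. Origin: centre of its underside; z is its axis.
- spacer_medium: Upright plain aluminium tube spacer, outside diameter 30 mm, bore 10 mm, 40 mm tall, about 160 g; one of three look-alikes that differ only in thickness, standing about 70 mm apart in a row on the mat in any order. Origin: centre of its underside; z is its axis. This is the one to put away.
- spacer_large: Upright plain aluminium tube spacer, outside diameter 38 mm, bore 10 mm, 40 mm tall, about 260 g; one of three look-alikes that differ only in thickness, standing about 70 mm apart in a row on the mat in any order. Origin: centre of its underside; z is its axis.
- canister: Bystander: closed round dark-steel canister with a brass-coloured cap, diameter 104 mm, 93 mm high, beyond the tub. Origin: centre of its underside.
- loupe: Bystander: black eye loupe standing upright, diameter 42 mm, 45 mm high, beyond the mat. Origin: centre of its underside.
- caliper: Bystander: digital caliper lying flat, 220 mm along its y, up to 14 mm high, about 60 mm wide at the jaws (to +x). Origin: underside, middle of the beam.
Things that resemble listed ones, but are neither listed nor needed, are in the scene too. Leave any green or yellow look-alike of the lid alone.

How it is judged:
On the way, in this order (a step that is already met when the one before it is completed fails the run):
1. the lid is tipped up at least 15 degrees with its far edge still on the tub's rim (within 12 mm of it) (angle between lid's own z axis and vertical between 0.26 and 1.2 rad and z of lid_far in the frame of tub between 0.04 and 0.067 m and x of lid_far in the frame of tub between 0.036 and 0.07 m), for 0.1 s.
2. the lid lies flat on the bench, lip up, released (height (world z) of lid below 0.012 m and angle between lid's own z axis and vertical below 0.1 rad and contact force between the fingers and lid below 0.5 N and linear speed of lid below 0.03 m/s), for 0.3 s.
At the end, for the whole second after the job is handed in: The middle spacer stands upright (within 6 degrees) on the floor inside the tub, and the lid lies flat, lip up, on the bench or the mat (within 6 degrees, standing less than 12 mm off the bench); both released and at rest (all of step 2 and x of spacer_medium in the frame of tub between -0.046 and 0.046 m and y of spacer_medium in the frame of tub between -0.076 and 0.076 m and z of spacer_medium in the frame of tub below 0.01 m and angle between spacer_medium's own z axis and vertical below 0.1 rad and linear speed of spacer_medium below 0.03 m/s and angular speed of spacer_medium below 0.3 rad/s); the robot touches nothing.
It fails at once if the lid is dropped (it moves faster than 0.5 m/s while not held) (linear speed of lid above 0.5 m/s and contact force between the fingers and lid below 0.05 N).
It fails at once if the middle spacer is dropped (it moves faster than 0.5 m/s while not held) (linear speed of spacer_medium above 0.5 m/s and contact force between the fingers and spacer_medium below 0.05 N).
It fails at once if another spacer is moved by more than 25 mm (distance of any of spacer_small, spacer_large from where it was at the start of the episode above 0.025 m).
It fails at once if the canister, loupe or caliper is moved by more than 25 mm (distance of any of canister, loupe, caliper from where it was at the start of the episode above 0.025 m).
It also fails if it takes over 69 s, if anything falls off the work surface, if the arm or the gripper's body presses on something with over 40 N, if the wrist force passes 120 N, or if a joint passes its speed limit or range.

### The arm

A 6-joint arm with a two-finger parallel gripper is mounted at the origin on the work surface. World frame = base frame: x ahead of the robot, y to its left, z up, the work surface at z = 0. Lengths are in m, angles in rad, forces in N, time in s.
With the tool pointing down it reaches from about 0.3 to 0.825 m from the base axis. Payload 5.4 kg.
Tool frame: the origin (TCP) lies between the finger pads, 19 mm behind the fingertips; this is the grasp point; z points along the fingers, y is the line along which they close (so a half turn about z gives the same grasp; the last joint's range is limited). The gripper opens to 92 mm and grips with 3 to 60 N. Pads are 20 mm wide; open, the fingers measure 128 mm over their backs; the gripper's body (75 mm by 189 mm) begins 69 mm behind the grasp point.
Start: joints at [1.022, 0.158, 1.597, -0, 1.386, -0.21], TCP at [0.191, 0.542, 0.233] pointing down, gripper open.
Joint ranges: [-2.91, 2.91], [-0.94, 2.29], [0.18, 2.7], [-1.29, 4.43], [0.17, 2.64], [-3, 3]. Speed limits (rad/s): [2.57, 2.57, 3.14, 3.14, 3.14, 3.14].

### API

Orientations are given as a unit quaternion [x, y, z, w].
In Python, from bench import ctrl gives the robot as it stands. The module is installed in compiled form; this text tells all that it offers.
- The arm moves only by the tool play_rows, never from a script. Its argument "rows" is a list of rows, each a list of 3 entries, a list of its own where there are three numbers: the shift along the tool's x, y, z each as a share of 4 cm, from -1 to 1, then the turn, a rotation vector about the tool's x, y, z each as a share of 0.12 rad, from -1 to 1, then the opening, from -1 (shut) to 1 (fully open). In form: [[[tx, ty, tz], [wx, wy, wz], jaw], ...]. A call has 1 to 20 rows; each row shifts and turns the commanded pose from where the row before left it, along the tool's axes as they then stand; what a row does not reach is not made up. A row lasts 1/8 s, in which the tool goes at most 62.5 mm and 10.7 degrees, less where a joint would pass 70% of its speed; a pose out of reach is approached as far as the arm can. A call with a number of a shift or a turn outside -1 to 1 is refused whole. A call with a gripper value outside its range is refused whole. The fingers move at their own pace and stop on an object; "grip_force" is the grip in N (left out, the last holds). Time passes only in rows, so rows that do not move let the fingers close. It gives the time, the measured TCP pose, the force, the opening and the grip force at its end, in the units of the state.
- ctrl.observe(): the state, without advancing time (a new reading comes with each control period).
- ctrl.read_camera(name): name is "scene" or "top"; returns a dict with "img" (480x640x3 uint8, blue, green, red), "camera_matrix" (3x3 intrinsics, pixels), "R" (3x3) and "t" (3): a world point X has camera coordinates R X + t. Camera axes: x right, y down, z forward; pixel columns grow to the right and rows downward; lengths in m; the calibration is good to about 2 mm. A picture is of the moment at which its call begins. There is no depth.
- ctrl.job_done(): hands the job in; it is judged then, once.
The state is a dict: "time": time; "qpos": joint angles; "qvel": joint speeds; "effort": joint torques, N m; "ee_pos": TCP position; "tool_rot": TCP orientation; "wrist_force": force on the tool from outside, world axes, zero at the start; "wrist_torque": the same for the moment, N m; "opening": finger opening in m; "finger_force": force on a finger pad.
Only numpy, scipy, OpenCV 4.12 (cv2) and the standard library are available. Lean on these libraries where they do the work, as an engineer would, in place of code of your own. Each camera call takes 0.05 s, during which the arm holds its last target. There are 200 camera calls.

## Working session

There is one attempt and no reset: what is moved stays moved. The work goes in short steps, Python scripts to look and compute and a tool call to move; the robot and the scene stay as the last step left them, time stands still between calls to the robot, and variables do not carry over. Pictures are saved under pics/ and viewed, at most 10 in all, crops included, and the job is handed in when it is done.

Besides the shell and the picture viewer there is one more tool, called after "Call:" by a JSON object that holds its "fn" and its "kwargs", one argument or row to a line. play_rows: Moves the arm, as the interface text tells. Shift numbers are shares of 4 cm and turn numbers shares of 0.12 rad, none past 1 either way. Its arguments: {"type":"object","properties":{"rows":{"type":"array","items":{"type":"array"}},"grip_force":{"type":"number"}},"required":["rows"]}

```bash
mkdir -p pics
python3 - <<'E'
from bench import ctrl
import cv2,numpy as np,pickle
d={n:ctrl.read_camera(n) for n in("scene","top")}
pickle.dump(d,open("c0.pkl","wb"))
for n in d:
    cv2.imwrite(f"pics/{n}0.png",d[n]["img"]); R=d[n]["R"];print(n,(-R.T@d[n]["t"]).round(3),R.round(3).tolist(),d[n]["camera_matrix"].round(1).tolist())
print(ctrl.observe())
E
```

```text
scene [ 1.204 -0.32   0.811] [[0.406, 0.914, 0.006], [0.66, -0.289, -0.693], [-0.632, 0.286, -0.721]] [[558.9, 0.0, 320.7], [0.0, 558.9, 242.4], [0.0, 0.0, 1.0]]
top [ 0.364 -0.047  0.992] [[0.012, -1.0, -0.019], [-0.981, -0.008, -0.193], [0.192, 0.021, -0.981]] [[475.5, 0.0, 322.3], [0.0, 475.5, 235.4], [0.0, 0.0, 1.0]]
{'time': 0.1, 'qpos': array([ 1.02189997e+00,  1.58965174e-01,  1.59807167e+00, -5.98470075e-06,
        1.38621157e+00, -2.10088160e-01]), 'qvel': array([ 0.00048886, -0.00101796, -0.00198223, -0.00064988, -0.00070263,
       -0.00078848]), 'effort': array([ 3.54606973e-04, -3.86499667e+01, -3.22961783e+01,  7.03089195e-02,
        3.38607864e-02, -6.34321532e-05]), 'ee_pos': array([0.19084472, 0.54184985, 0.23244642]), 'tool_rot': array([ 1.68594408e-01,  9.85685163e-01, -7.70070170e-04, -3.03956206e-04]), 'wrist_force': array([0.24564183, 0.25341807, 0.43112879]), 'wrist_torque': array([ 0.0155882 ,  0.02808585, -0.01172299]), 'finger_force': 0.0, 'opening': 0.09213065965425167}
```

View pics/top0.png

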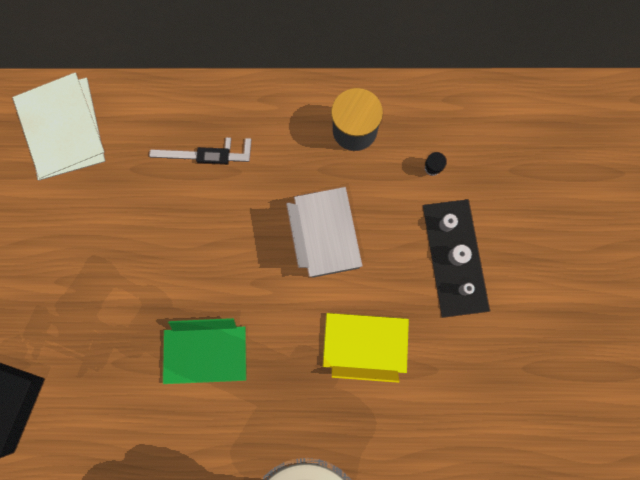

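View pics/scene0.png

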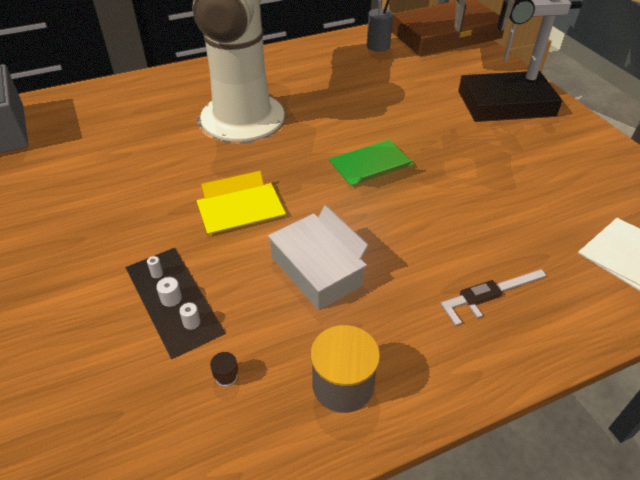

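The top view shows the grey lid on the tub at (325,232), with its lip on the left edge at about (297,235). Three spacers stand on the mat at (450,221), (461,254) and (467,288). 

Could be taken for the lid: the green plate (204,353), the yellow plate (366,345) and the grey one (325,232). I choose the grey one. 

Could be taken for the medium spacer: (450,221), (461,254) and (467,288). By size, (450,221) looks like the medium one, and I'll check that by measurement and in a crop.

```bash
cat > h.py <<'E'
import numpy as np,cv2,pickle
def ray(c,p,z):
    d=c["R"].T@np.linalg.inv(c["camera_matrix"])@[p[0],p[1],1.]; o=-c["R"].T@c["t"]
    return o+d*(z-o[2])/d[2]
def proj(c,X):
    q=c["camera_matrix"]@(c["R"]@np.array(X)+c["t"]); return q[:2]/q[2]
E
python3 - <<'E'
from h import *
d=pickle.load(open("c0.pkl","rb"))
c=d["top"];im=c["img"]; hsv=cv2.cvtColor(im,cv2.COLOR_BGR2HSV)
g=((hsv[...,1]<60)&(hsv[...,2]>90)).astype(np.uint8)*255
def cnts(c,roi):
    hsv=cv2.cvtColor(c["img"],cv2.COLOR_BGR2HSV)
    g=((hsv[...,1]<70)&(hsv[...,2]>70)).astype(np.uint8)*255
    m=np.zeros_like(g);x0,y0,x1,y1=roi;m[y0:y1,x0:x1]=g[y0:y1,x0:x1]
    return [k for k in cv2.findContours(m,0,1)[0] if cv2.contourArea(k)>20]
for n,roi in(("top",(270,170,385,300)),("top",(415,195,500,320)),("scene",(120,245,235,360))):
    for k in cnts(d[n],roi):
        print(n,cv2.contourArea(k),cv2.boundingRect(k),[np.round(v,1) for v in cv2.minAreaRect(k)[:2]], cv2.approxPolyDP(k,3,True)[:,0].tolist())
a=im[180:285,280:370];b=im[195:320,415:500]
s=d["scene"]["img"][200:310,260:375]
f=lambda x:cv2.resize(x,(266,400),interpolation=cv2.INTER_CUBIC)
cv2.imwrite("pics/crop.png",np.hstack([cv2.resize(a,(343,400)),cv2.resize(b,(272,400))]))
E
```

```text
top 4819.5 (287, 187, 75, 90) [array([323.2, 232.6]), array([82.8, 62.6])] [[345, 187], [296, 196], [294, 204], [287, 203], [298, 266], [307, 267], [310, 276], [361, 265]]
top 138.5 (459, 282, 16, 13) [array([466.5, 288. ]), array([12., 15.])] [[473, 284], [465, 283], [459, 291], [470, 294]]
top 348.0 (449, 244, 23, 21) [array([460., 254.]), array([20., 22.])] [[469, 247], [456, 245], [449, 259], [454, 264], [467, 262], [471, 257]]
top 227.0 (440, 213, 19, 19) [array([448.5, 222. ]), array([14.8, 19.1])] [[452, 213], [440, 222], [446, 231], [457, 224]]
scene 439.0 (179, 302, 22, 28) [array([189.1, 315.5]), array([28.1, 19.1])] [[185, 302], [179, 307], [185, 328], [193, 329], [200, 321], [193, 302]]
scene 587.0 (156, 276, 26, 31) [array([168.3, 291.1]), array([30.8, 23.5])] [[165, 276], [156, 283], [160, 302], [172, 306], [181, 298], [178, 281]]
scene 249.5 (146, 256, 17, 23) [array([154.9, 267.1]), array([22.1, 13.6])] [[153, 256], [146, 262], [151, 276], [157, 278], [162, 270], [159, 258]]
```

View pics/crop.png

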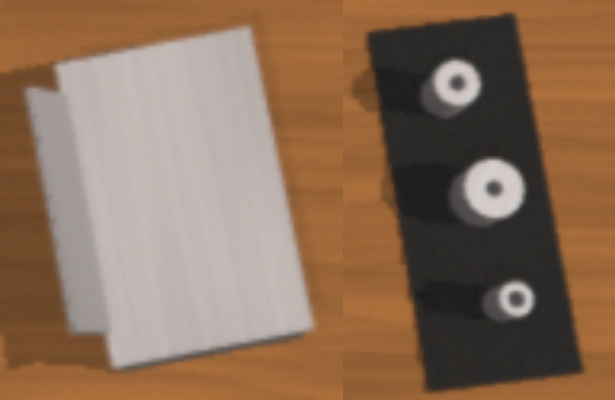

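The crop confirms the choice: plain grey lid, lip on its left. The medium spacer is the top one, with its bore at about (451,221). The large is in the middle at (461,254) and the small at the bottom, (468,288).

```bash
cat >> h.py <<'E'
from scipy.spatial.transform import Rotation as Ro
def rows(p0,R0,p1,R1,n):
    "constant row (shares) that, repeated n times, goes p0,R0 -> p1,R1"
    w=Ro.from_matrix(R0.T@R1).as_rotvec()/n; D=Ro.from_rotvec(w).as_matrix()
    S=sum(np.linalg.matrix_power(D,k) for k in range(n))
    t=np.linalg.solve(S,R0.T@(np.array(p1)-p0))
    return (t/.04).round(3).tolist(),(w/.12).round(3).tolist()
def state():
    from bench import ctrl
    s=ctrl.observe(); return s["ee_pos"],Ro.from_quat(s["tool_rot"]).as_matrix(),s
def tool(yaw,tilt):
    "lid x axis at yaw; tool tilted by tilt, closing along lid x"
    X=np.array([np.cos(yaw),np.sin(yaw),0]);Z=np.array([0,0,1.])
    z=np.sin(tilt)*X-np.cos(tilt)*Z; y=-np.cos(tilt)*X-np.sin(tilt)*Z
    return np.c_[np.cross(y,z),y,z]
E
python3 - <<'E'
from h import *
d=pickle.load(open("c0.pkl","rb")); c=d["top"]; im=c["img"]
# lid: plate corners from bright plate (lip darker) at z .059
P=np.array([[295,196.5],[345.6,187.1],[362.1,266.1],[309.4,276]])
W=np.array([ray(c,p,.059) for p in P]); print(W.round(4).tolist(), [np.linalg.norm(W[i]-W[i-1]).round(4) for i in range(4)])
ctr=W.mean(0); X=(W[1]+W[2]-W[0]-W[3])[:2]; Y=(W[0]+W[1]-W[2]-W[3])[:2]
print("ctr",ctr.round(4),"yawX",np.degrees(np.arctan2(X[1],X[0])),"yawY-90",np.degrees(np.arctan2(Y[1],Y[0]))-90)
L=[ray(c,p,.0865) for p in([287,203],[298,266])];print("lip",np.round(L,4).tolist())
g=im.min(2)
for n,(x0,y0,x1,y1) in dict(med=(438,210,462,235),lar=(447,242,474,267),sma=(457,280,477,297)).items():
    q=g[y0:y1,x0:x1]; m=(q>150).astype(np.uint8)
    k=max(cv2.findContours(m,0,1)[0],key=cv2.contourArea); (u,v),r=cv2.minEnclosingCircle(k)
    w=ray(c,(u+x0,v+y0),.043); print(n,(u+x0,v+y0),r,"diam",2*(r+.5)*.99/475.5*.97,w.round(4))
for n,p in dict(cal=(200,156),caljaw=(250,160),can=(357,112),loupe=(435,162)).items(): print(n,ray(c,p,{'can':.093}.get(n,.01)).round(3))
# second view check
s=d["scene"]
print([proj(s,w).round(1).tolist() for w in W])
hsv=cv2.cvtColor(s["img"],cv2.COLOR_BGR2HSV)
for p in [(150,260)]:pass
E
```

```text
[[0.6268, 0.0291, 0.059], [0.6473, -0.0737, 0.059], [0.4855, -0.1066, 0.059], [0.4649, -0.003, 0.059]] [np.float64(0.165), np.float64(0.1049), np.float64(0.1651), np.float64(0.1057)]
ctr [ 0.5561 -0.0385  0.059 ] yawX -78.74837782365279 yawY-90 -78.64648403997808
lip [[0.6057, 0.0424, 0.0865], [0.481, 0.018, 0.0865]]
med (450.3333330154419, 220.3333330154419) 6.871943473815918 diam 0.029776140138403476 [ 0.5831 -0.2875  0.043 ]
lar (461.7857141494751, 253.6071424484253) 9.046818733215332 diam 0.03856071516091139 [ 0.5147 -0.3076  0.043 ]
sma (468.6875, 288.0833330154419) 5.129714012145996 diam 0.022739071991014933 [ 0.4458 -0.3181  0.043 ]
cal [0.731 0.243 0.01 ]
caljaw [0.722 0.133 0.01 ]
can [ 0.795 -0.095  0.093]
loupe [ 0.72  -0.268  0.01 ]
[[365.1, 264.4], [317.3, 290.5], [267.0, 234.8], [313.0, 212.9]]
```

Run:
```python
from h import *
p,R,s=state(); yaw=np.radians(-78.7); T=tool(yaw,np.pi/6)
G=np.array([.5434,.0253,.0812]); pre=G-.09*T[:,2]
print(pre, rows(p,R,pre,T,20))
```

```text
[0.53458242 0.06942766 0.15914229] ([-0.479, -0.522, 0.24], [0.212, -0.059, -0.218])
```

Call:
{"fn": "play_rows", "kwargs": {
  "rows": [
    [[-0.48,-0.52,0.24],[0.21,-0.06,-0.22],1],
    [[-0.48,-0.52,0.24],[0.21,-0.06,-0.22],1],
    [[-0.48,-0.52,0.24],[0.21,-0.06,-0.22],1],
    [[-0.48,-0.52,0.24],[0.21,-0.06,-0.22],1],
    [[-0.48,-0.52,0.24],[0.21,-0.06,-0.22],1],
    [[-0.48,-0.52,0.24],[0.21,-0.06,-0.22],1],
    [[-0.48,-0.52,0.24],[0.21,-0.06,-0.22],1],
    [[-0.48,-0.52,0.24],[0.21,-0.06,-0.22],1],
    [[-0.48,-0.52,0.24],[0.21,-0.06,-0.22],1],
    [[-0.48,-0.52,0.24],[0.21,-0.06,-0.22],1],
    [[-0.48,-0.52,0.24],[0.21,-0.06,-0.22],1],
    [[-0.48,-0.52,0.24],[0.21,-0.06,-0.22],1],
    [[-0.48,-0.52,0.24],[0.21,-0.06,-0.22],1],
    [[-0.48,-0.52,0.24],[0.21,-0.06,-0.22],1],
    [[-0.48,-0.52,0.24],[0.21,-0.06,-0.22],1],
    [[-0.48,-0.52,0.24],[0.21,-0.06,-0.22],1],
    [[-0.48,-0.52,0.24],[0.21,-0.06,-0.22],1],
    [[-0.48,-0.52,0.24],[0.21,-0.06,-0.22],1],
    [[-0.48,-0.52,0.24],[0.21,-0.06,-0.22],1],
    [[0,0,0],[0,0,0],1]
  ],
  "grip_force": 40
}}

```text
time: 2.6
ee_pos: [0.5143, 0.0909, 0.1571]
tool_rot: [-0.083, 0.966, -0.242, 0.026]
wrist_force: [0.2, -0.3, 0.8]
opening: 0.092
finger_force: 0.0
```

Run:
```python
from h import *
p,R,s=state(); yaw=np.radians(-78.7); T=tool(yaw,np.pi/6)
G=np.array([.5434,.0253,.0812]); pre=G-.09*T[:,2]
print(p,s["time"], s["qpos"].round(2), rows(p,R,pre,T,2)); print(rows(pre,T,G,T,6))
```

```text
[0.51431032 0.09088267 0.15705806] 2.6 [ 0.22  0.18  1.8  -0.53  1.22 -1.32] ([-0.202, -0.283, 0.127], [0.129, -0.011, -0.105])
([-0.0, 0.0, 0.375], [0.0, 0.0, 0.0])
```

Call:
{"fn": "play_rows", "kwargs": {
  "rows": [
    [[-0.2,-0.28,0.13],[0.13,-0.01,-0.1],1],
    [[-0.2,-0.28,0.13],[0.13,-0.01,-0.1],1],
    [[0,0,0.4],[0,0,0],1],
    [[0,0,0.4],[0,0,0],1],
    [[0,0,0.4],[0,0,0],1],
    [[0,0,0],[0,0,0],1],
    [[0,0,0],[0,0,0],1]
  ]
}}

```text
time: 3.48
ee_pos: [0.539, 0.0469, 0.1178]
tool_rot: [-0.095, 0.961, -0.258, 0.026]
wrist_force: [-0.8, -0.4, 1.2]
opening: 0.092
finger_force: 0.0
```

Run:
```python
from h import *
from bench import ctrl
p,R,s=state(); yaw=np.radians(-78.7); T=tool(yaw,np.pi/6)
G=np.array([.5434,.0253,.0812])
print(p,s["time"], rows(p,R,G,T,1),rows(p,R,G,T,3))
c=ctrl.read_camera("scene");x,y=proj(c,G).astype(int);cv2.imwrite("pics/pre.png",cv2.resize(c["img"][y-70:y+70,x-100:x+100],(800,560)))
```

```text
[0.53903999 0.04687019 0.11776233] 3.475 ([0.0, -0.019, 1.067], [-0.002, 0.011, 0.001]) ([-0.0, -0.006, 0.356], [-0.001, 0.004, 0.0])
```

View pics/pre.png

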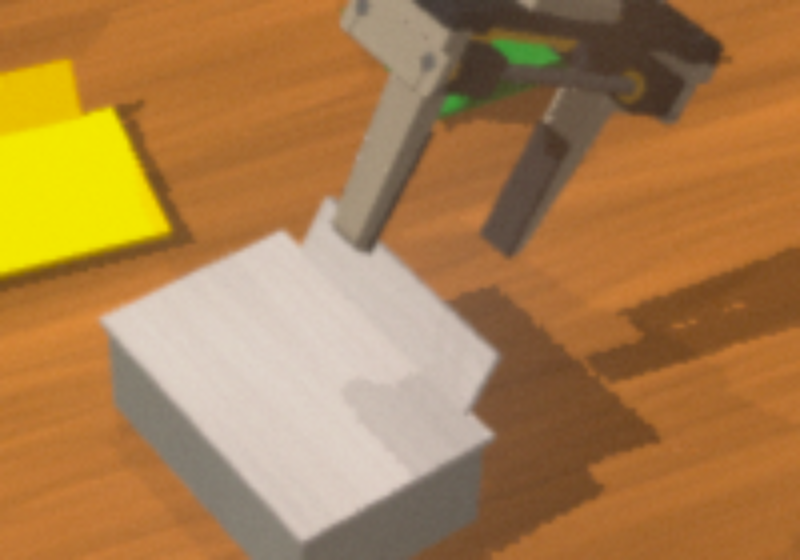

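The crop shows the fingers straddling the lip, with the inner fingertip at (360,240) and the outer one at (500,245). They are aligned, so I go in and close.

Call:
{"fn": "play_rows", "kwargs": {
  "rows": [
    [[0,0,0.35],[0,0,0],1],
    [[0,0,0.35],[0,0,0],1],
    [[0,-0.02,0.36],[0,0,0],1],
    [[0,0,0],[0,0,0],0],
    [[0,0,0],[0,0,0],-0.4],
    [[0,0,0],[0,0,0],-0.8],
    [[0,0,0],[0,0,0],-1],
    [[0,0,0],[0,0,0],-1],
    [[0,0,0],[0,0,0],-1],
    [[0,0,0],[0,0,0],-1],
    [[0,0,0],[0,0,0],-1],
    [[0,0,0],[0,0,0],-1]
  ],
  "grip_force": 40
}}

```text
time: 5.03
ee_pos: [0.5433, 0.0254, 0.0813]
tool_rot: [-0.095, 0.961, -0.258, 0.026]
wrist_force: [1.0, -0.4, -0.7]
opening: 0.004
finger_force: 1.1
```

Run:
```python
from h import *
p,R,s=state(); yaw=np.radians(-78.7); X=np.array([np.cos(yaw),np.sin(yaw),0])
print(p,s["time"],s["opening"],s["finger_force"],s["wrist_force"],s["wrist_torque"])
# tip: rotation about pivot (lid x .050,z .008) axis: front up
C=np.array([.5561,-.0385,.047])+.050*X+[0,0,.008]
Yl=np.cross([0,0,1],X); Q=Ro.from_rotvec(Yl*np.radians(31)).as_matrix()
print((Q@(p-C)+C-p).round(4)); print(rows(p,R,C+Q@(p-C),Q@R,14))
```

```text
[0.54326926 0.02541526 0.08129982] 5.025 0.0039953034306867375 1.0746385529637337 [ 1.0100147  -0.41306184 -0.74672952] [ 0.23920183  0.00438529 -0.00745602]
[ 0.0059 -0.0294  0.0556]
([-0.0, -0.079, -0.082], [-0.322, -0.0, 0.0])
```

Call:
{"fn": "play_rows", "kwargs": {
  "rows": [
    [[0,0,0],[0,0,0],-1],
    [[0,0,0],[0,0,0],-1],
    [[0,0,0],[0,0,0],-1],
    [[0,0,0],[0,0,0],-1]
  ],
  "grip_force": 40
}}

```text
time: 5.52
ee_pos: [0.5432, 0.0254, 0.0812]
tool_rot: [-0.095, 0.961, -0.258, 0.026]
wrist_force: [0.3, -0.5, -1.9]
opening: 0.0037
finger_force: 40.0
```

Call:
{"fn": "play_rows", "kwargs": {
  "rows": [
    [[0,-0.08,-0.08],[-0.32,0,0],-1],
    [[0,-0.08,-0.08],[-0.32,0,0],-1],
    [[0,-0.08,-0.08],[-0.32,0,0],-1],
    [[0,-0.08,-0.08],[-0.32,0,0],-1],
    [[0,-0.08,-0.08],[-0.32,0,0],-1],
    [[0,-0.08,-0.08],[-0.32,0,0],-1],
    [[0,-0.08,-0.08],[-0.32,0,0],-1],
    [[0,0,0],[0,0,0],-1]
  ]
}}

```text
time: 6.52
ee_pos: [0.5459, 0.0133, 0.1111]
tool_rot: [-0.097, 0.987, -0.127, 0.013]
wrist_force: [-0.2, 0.9, -1.2]
opening: 0.0036
finger_force: 40.0
```

Call:
{"fn": "play_rows", "kwargs": {
  "rows": [
    [[0,-0.08,-0.08],[-0.32,0,0],-1],
    [[0,-0.08,-0.08],[-0.32,0,0],-1],
    [[0,-0.08,-0.08],[-0.32,0,0],-1],
    [[0,-0.08,-0.08],[-0.32,0,0],-1],
    [[0,-0.08,-0.08],[-0.32,0,0],-1],
    [[0,-0.08,-0.08],[-0.32,0,0],-1],
    [[0,-0.08,-0.08],[-0.32,0,0],-1],
    [[0,0,0],[0,0,0],-1],
    [[0,0,0],[0,0,0],-1],
    [[0,0,0],[0,0,0],-1]
  ]
}}

```text
time: 7.78
ee_pos: [0.549, -0.0043, 0.1357]
tool_rot: [-0.099, 0.995, 0.007, -0.001]
wrist_force: [-0.9, 0.1, -1.1]
opening: 0.0038
finger_force: 40.0
```

Run:
```python
from h import *
from bench import ctrl
p,R,s=state()
c=ctrl.read_camera("scene");cv2.imwrite("pics/tip.png",cv2.resize(c["img"][140:320,230:430],(800,600)[:1]+(600,)))
yaw=np.radians(-78.7);X=np.array([np.cos(yaw),np.sin(yaw),0])
# intended far edge and its rim pixel in crop
for k,z in((.053,.055),(.050,.055)): print((proj(c,np.array([.5561,-.0385,0])+k*X+[0,0,z])-[230,140])*[4,3.33])
```

```text
[243.72980111 409.26551168]
[249.27079248 406.91174265]
```

View pics/tip.png

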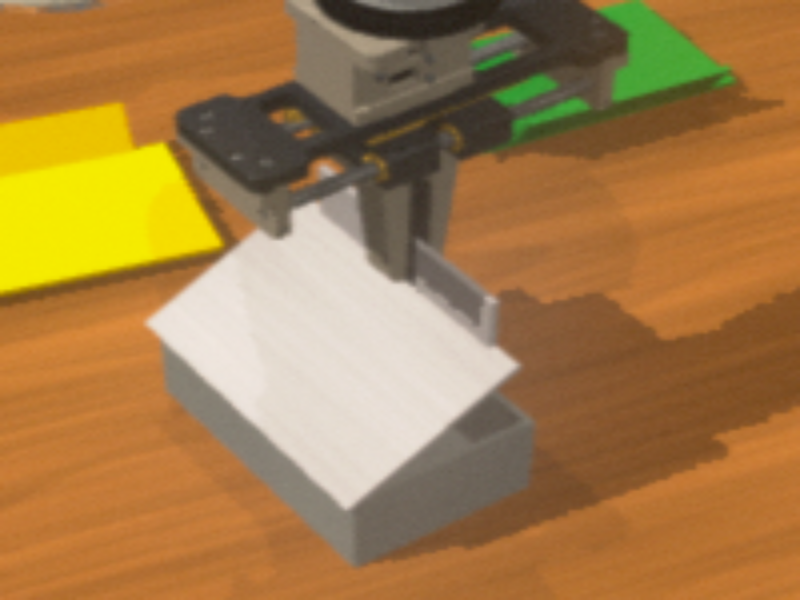

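The lid is tipped about 30 degrees, with its far edge on the rim from (150,320) to (350,510). Next I lift it.

Call:
{"fn": "play_rows", "kwargs": {
  "rows": [
    [[0,0,-0.15],[0,0,0],-1],
    [[0,0,-0.3],[0,0,0],-1],
    [[0,0,-0.4],[0,0,0],-1],
    [[0,0,-0.4],[0,0,0],-1],
    [[0,0,-0.4],[0,0,0],-1],
    [[0,0,-0.4],[0,0,0],-1],
    [[0,0,-0.2],[0,0,0],-1],
    [[0,0,0],[0,0,0],-1]
  ]
}}

```text
time: 8.82
ee_pos: [0.5498, -0.006, 0.2266]
tool_rot: [-0.099, 0.995, 0.007, 0.0]
wrist_force: [0.7, -0.2, -1.6]
opening: 0.0039
finger_force: 40.0
```

Run:
```python
from h import *
p,R,s=state(); T=tool(np.radians(-78.7),np.pi/6)
F=np.array([.5434,.2438,.0342])
print(p,s["opening"],s["wrist_force"],rows(p,R,F+[0,0,.1],T,18)); print(rows(F+[0,0,.1],T,F+[0,0,.006],T,10))
```

```text
[ 0.54975308 -0.00600179  0.22661915] 0.00392434539816835 [ 0.68456905 -0.24112305 -1.61750783] ([-0.059, 0.367, 0.044], [0.249, 0.001, 0.0])
([-0.0, 0.118, 0.204], [0.0, 0.0, 0.0])
```

Call:
{"fn": "play_rows", "kwargs": {
  "rows": [
    [[-0.06,0.37,0.04],[0.25,0,0],-1],
    [[-0.06,0.37,0.04],[0.25,0,0],-1],
    [[-0.06,0.37,0.04],[0.25,0,0],-1],
    [[-0.06,0.37,0.04],[0.25,0,0],-1],
    [[-0.06,0.37,0.04],[0.25,0,0],-1],
    [[-0.06,0.37,0.04],[0.25,0,0],-1],
    [[-0.06,0.37,0.04],[0.25,0,0],-1],
    [[-0.06,0.37,0.04],[0.25,0,0],-1],
    [[-0.06,0.37,0.04],[0.25,0,0],-1],
    [[-0.06,0.37,0.04],[0.25,0,0],-1],
    [[-0.06,0.37,0.04],[0.25,0,0],-1],
    [[-0.06,0.37,0.04],[0.25,0,0],-1],
    [[-0.06,0.37,0.04],[0.25,0,0],-1],
    [[-0.06,0.37,0.04],[0.25,0,0],-1],
    [[-0.06,0.37,0.04],[0.25,0,0],-1],
    [[-0.06,0.37,0.04],[0.25,0,0],-1],
    [[-0.06,0.37,0.04],[0.25,0,0],-1],
    [[-0.06,0.37,0.04],[0.25,0,0],-1],
    [[0,0,0],[0,0,0],-1]
  ]
}}

```text
time: 11.2
ee_pos: [0.5416, 0.2471, 0.1333]
tool_rot: [-0.097, 0.961, -0.259, 0.025]
wrist_force: [0.0, -0.9, -1.9]
opening: 0.0037
finger_force: 40.0
```

Run:
```python
from h import *
p,R,s=state(); T=tool(np.radians(-78.7),np.pi/6)
F=np.array([.5434,.2438,.0342])
print(p,s["opening"],s["wrist_force"],rows(p,R,F+[0,0,.006],T,12))
```

```text
[0.54163248 0.24709893 0.13326712] 0.0037018968531072538 [ 0.03994742 -0.87868828 -1.89978474] ([-0.003, 0.091, 0.172], [-0.002, -0.001, 0.002])
```

Call:
{"fn": "play_rows", "kwargs": {
  "rows": [
    [[0,0.09,0.17],[0,0,0],-1],
    [[0,0.09,0.17],[0,0,0],-1],
    [[0,0.09,0.17],[0,0,0],-1],
    [[0,0.09,0.17],[0,0,0],-1],
    [[0,0.09,0.17],[0,0,0],-1],
    [[0,0.09,0.17],[0,0,0],-1],
    [[0,0.09,0.17],[0,0,0],-1],
    [[0,0.09,0.17],[0,0,0],-1],
    [[0,0.09,0.17],[0,0,0],-1],
    [[0,0.09,0.17],[0,0,0],-1],
    [[0,0.08,0.14],[0,0,0],-1],
    [[0,0,0],[0,0,0],-1],
    [[0,0,0],[0,0,0],-1]
  ]
}}

```text
time: 12.82
ee_pos: [0.5438, 0.2436, 0.0524]
tool_rot: [-0.095, 0.961, -0.259, 0.026]
wrist_force: [-0.0, -0.1, -1.3]
opening: 0.0038
finger_force: 40.0
```

Run:
```python
from h import *
from bench import ctrl
p,R,s=state(); print(p,s["wrist_force"])
c=ctrl.read_camera("scene");x,y=proj(c,(.55,.19,.03)).astype(int);cv2.imwrite("pics/low.png",cv2.resize(c["img"][y-75:y+75,x-100:x+100],(800,600)))
```

```text
[0.54381062 0.24357968 0.05239089] [-0.04158571 -0.05718724 -1.26729781]
```

View pics/low.png

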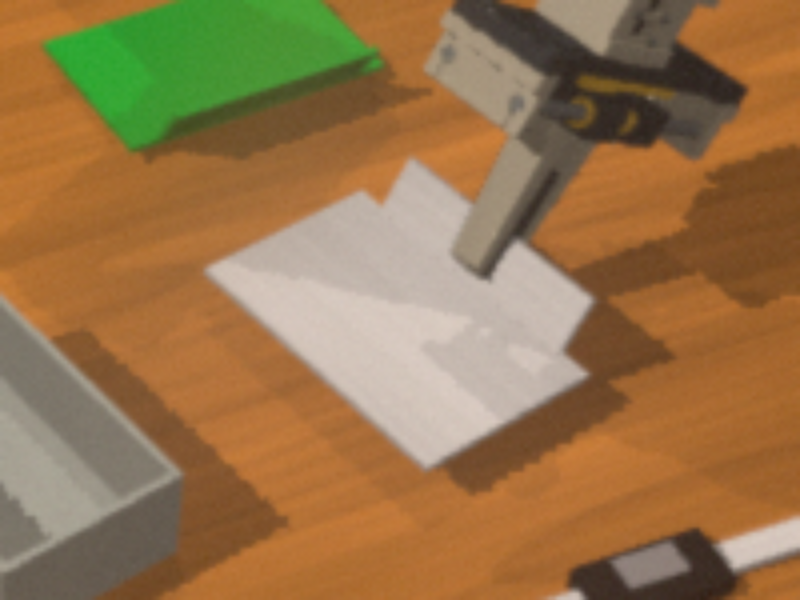

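The lid hangs roughly level over clear bench, its plate spanning (205,270) to (590,375), well away from the tub and caliper. I lower it gently.

Call:
{"fn": "play_rows", "kwargs": {
  "rows": [
    [[0,0.05,0.08],[0,0,0],-1],
    [[0,0.05,0.08],[0,0,0],-1],
    [[0,0.05,0.08],[0,0,0],-1],
    [[0,0.05,0.08],[0,0,0],-1],
    [[0,0.01,0.02],[0,0,0],-1],
    [[0,0,0],[0,0,0],-1],
    [[0,0,0],[0,0,0],-1]
  ]
}}

```text
time: 13.75
ee_pos: [0.5437, 0.244, 0.0364]
tool_rot: [-0.095, 0.961, -0.259, 0.026]
wrist_force: [0.4, 0.6, -1.8]
opening: 0.0036
finger_force: 40.0
```

Call:
{"fn": "play_rows", "kwargs": {
  "rows": [
    [[0,0.01,0.02],[0,0,0],-1],
    [[0,0,0],[0,0,0],-1]
  ]
}}

```text
time: 14.0
ee_pos: [0.5435, 0.2439, 0.0353]
tool_rot: [-0.095, 0.961, -0.259, 0.026]
wrist_force: [0.4, 0.7, -2.1]
opening: 0.0037
finger_force: 40.0
```

Call:
{"fn": "play_rows", "kwargs": {
  "rows": [
    [[0,0.01,0.02],[0,0,0],-1],
    [[0,0,0],[0,0,0],-1]
  ]
}}

```text
time: 14.25
ee_pos: [0.5435, 0.2438, 0.0343]
tool_rot: [-0.095, 0.961, -0.259, 0.026]
wrist_force: [0.5, -0.8, -1.8]
opening: 0.0036
finger_force: 40.0
```

Call:
{"fn": "play_rows", "kwargs": {
  "rows": [
    [[0,0.01,0.02],[0,0,0],-1],
    [[0,0,0],[0,0,0],-1]
  ]
}}

```text
time: 14.5
ee_pos: [0.5436, 0.2439, 0.0341]
tool_rot: [-0.095, 0.961, -0.259, 0.026]
wrist_force: [-2.1, 0.2, 4.3]
opening: 0.0036
finger_force: 40.0
```

Call:
{"fn": "play_rows", "kwargs": {
  "rows": [
    [[0,0.01,0.02],[0,0,0],-1],
    [[0,0,0],[0,0,0],-1]
  ]
}}

```text
time: 14.75
ee_pos: [0.5436, 0.2439, 0.034]
tool_rot: [-0.095, 0.961, -0.259, 0.026]
wrist_force: [-4.2, 0.9, 8.2]
opening: 0.0037
finger_force: 40.0
```

Call:
{"fn": "play_rows", "kwargs": {
  "rows": [
    [[0,0,0],[0,0,0],-0.85],
    [[0,0,0],[0,0,0],-0.75],
    [[0,0,0],[0,0,0],-0.7],
    [[0,0,0],[0,0,0],-0.7],
    [[0,0,0],[0,0,0],-0.7],
    [[0,0,0],[0,0,0],-0.7]
  ]
}}

```text
time: 15.5
ee_pos: [0.5436, 0.2437, 0.0326]
tool_rot: [-0.095, 0.961, -0.259, 0.026]
wrist_force: [0.5, -0.7, 0.2]
opening: 0.014
finger_force: 0.0
```

Call:
{"fn": "play_rows", "kwargs": {
  "rows": [
    [[0,0,-0.15],[0,0,0],-0.7],
    [[0,0,-0.4],[0,0,0],-0.7],
    [[0,0,-0.6],[0,0,0],-0.7],
    [[0,0,-0.8],[0,0,0],-0.5],
    [[0,0,-0.8],[0,0,0],0],
    [[0,0,-0.4],[0,0,0],0.4],
    [[0,0,0],[0,0,0],0.4]
  ]
}}

```text
time: 16.38
ee_pos: [0.5315, 0.3068, 0.1429]
tool_rot: [-0.095, 0.961, -0.258, 0.028]
wrist_force: [0.5, -0.1, -0.1]
opening: 0.0511
finger_force: 0.0
```

Run:
```python
from h import *
p,R,s=state(); T=tool(np.radians(-78.7),0)
A=np.array([.5831,-.2875,.16])
print(p,rows(p,R,A,T,20))
d=pickle.load(open("c0.pkl","rb"));c=d["scene"]; print(proj(c,(.5831,-.2875,.043)))
im=c["img"][295:335,170:210].min(2); m=(im>140).astype(np.uint8)
k=max(cv2.findContours(m,0,1)[0],key=cv2.contourArea);print(cv2.boundingRect(k),cv2.minEnclosingCircle(k), "top ellipse centre from mask +170,295")
```

```text
[0.53154791 0.30676102 0.14293444] ([0.083, -0.727, 0.183], [-0.219, 0.002, 0.0])
[187.65410552 308.7688573 ]
(10, 8, 17, 22) ((18.0, 18.5), 11.236202239990234) top ellipse centre from mask +170,295
```

Call:
{"fn": "play_rows", "kwargs": {
  "rows": [
    [[0.08,-0.72,0.18],[-0.22,0,0],0.4],
    [[0.08,-0.72,0.18],[-0.22,0,0],0.4],
    [[0.08,-0.72,0.18],[-0.22,0,0],0.4],
    [[0.08,-0.72,0.18],[-0.22,0,0],0.4],
    [[0.08,-0.72,0.18],[-0.22,0,0],0.4],
    [[0.08,-0.72,0.18],[-0.22,0,0],0.4],
    [[0.08,-0.72,0.18],[-0.22,0,0],0.4],
    [[0.08,-0.72,0.18],[-0.22,0,0],0.4],
    [[0.08,-0.72,0.18],[-0.22,0,0],0.4],
    [[0.08,-0.72,0.18],[-0.22,0,0],0.4],
    [[0.08,-0.72,0.18],[-0.22,0,0],0.4],
    [[0.08,-0.72,0.18],[-0.22,0,0],0.4],
    [[0.08,-0.72,0.18],[-0.22,0,0],0.4],
    [[0.08,-0.72,0.18],[-0.22,0,0],0.4],
    [[0.08,-0.72,0.18],[-0.22,0,0],0.4],
    [[0.08,-0.72,0.18],[-0.22,0,0],0.4],
    [[0.08,-0.72,0.18],[-0.22,0,0],0.4],
    [[0.08,-0.72,0.18],[-0.22,0,0],0.4],
    [[0.08,-0.72,0.18],[-0.22,0,0],0.4],
    [[0,0,0],[0,0,0],0.4]
  ]
}}

```text
time: 18.88
ee_pos: [0.5796, -0.2549, 0.1636]
tool_rot: [-0.097, 0.995, -0.011, 0.0]
wrist_force: [0.2, 0.6, -0.8]
opening: 0.0641
finger_force: 0.0
```

Run:
```python
from h import *
from bench import ctrl
p,R,s=state(); T=tool(np.radians(-78.7),0)
A=np.array([.5831,-.2875,.10])
print(p,s["opening"],s["qpos"].round(2),rows(p,R,A,T,4))
c=ctrl.read_camera("top"); cv2.imwrite("pics/laid.png",c["img"])
```

```text
[ 0.57960588 -0.25487226  0.16361354] 0.06409823288523345 [-0.6   0.35  1.5  -0.02  1.27 -2.36] ([0.018, -0.199, 0.4], [-0.047, -0.004, -0.006])
```

View pics/laid.png

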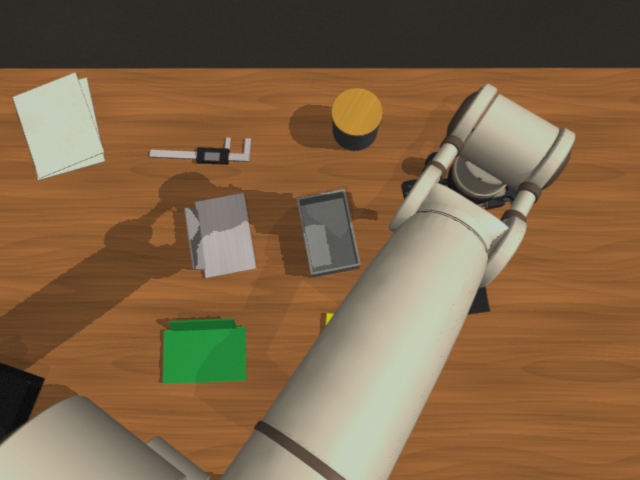

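The lid lies flat on the bench at (222,236), and the open tub is at (329,232). Now the spacer.

Call:
{"fn": "play_rows", "kwargs": {
  "rows": [
    [[0.02,-0.2,0.4],[-0.05,0,-0.01],0.4],
    [[0.02,-0.2,0.4],[-0.05,0,-0.01],0.4],
    [[0.02,-0.2,0.4],[-0.05,0,0],0.4],
    [[0.02,-0.2,0.3],[-0.05,0,0],0.4],
    [[0,0,0],[0,0,0],0.4],
    [[0,0,0],[0,0,0],0.4]
  ]
}}

```text
time: 19.68
ee_pos: [0.5849, -0.286, 0.1068]
tool_rot: [-0.1, 0.995, -0.0, 0.001]
wrist_force: [0.5, 0.6, 0.5]
opening: 0.0647
finger_force: 0.0
```

Run:
```python
from h import *
p,R,s=state(); T=tool(np.radians(-78.7),0)
print(p,s["opening"],rows(p,R,np.array([.5831,-.2875,.029]),T,6))
```

```text
[ 0.58488093 -0.28600205  0.10680205] 0.06467140328544538 ([0.009, -0.004, 0.324], [-0.002, 0.002, 0.004])
```

Call:
{"fn": "play_rows", "kwargs": {
  "rows": [
    [[0.01,0,0.32],[0,0,0],0.4],
    [[0.01,0,0.32],[0,0,0],0.4],
    [[0.01,-0.01,0.32],[0,0,0],0.4],
    [[0.01,-0.01,0.32],[0,0,0],0.4],
    [[0.01,0,0.32],[0,0,0],0.4],
    [[0,0,0.34],[0,0,0.02],0.4],
    [[0,0,0],[0,0,0],0.4],
    [[0,0,0],[0,0,0],0.1],
    [[0,0,0],[0,0,0],-0.1],
    [[0,0,0],[0,0,0],-0.3],
    [[0,0,0],[0,0,0],-0.5],
    [[0,0,0],[0,0,0],-0.6],
    [[0,0,0],[0,0,0],-0.6],
    [[0,0,0],[0,0,0],-0.6],
    [[0,0,0],[0,0,0],-0.6],
    [[0,0,0],[0,0,0],-0.6]
  ],
  "grip_force": 30
}}

```text
time: 21.68
ee_pos: [0.583, -0.2872, 0.0291]
tool_rot: [-0.099, 0.995, -0.0, 0.001]
wrist_force: [-0.9, 0.5, 5.0]
opening: 0.0286
finger_force: 30.0
```

Call:
{"fn": "play_rows", "kwargs": {
  "rows": [
    [[0,0,-0.1],[0,0,0],-0.6],
    [[0,0,-0.3],[0,0,0],-0.6],
    [[0,0,-0.5],[0,0,0],-0.6],
    [[0,0,-0.5],[0,0,0],-0.6],
    [[0,0,-0.5],[0,0,0],-0.6],
    [[0,0,-0.5],[0,0,0],-0.6],
    [[0,0,-0.4],[0,0,0],-0.6],
    [[0,0,0],[0,0,0],-0.6],
    [[0,0,0],[0,0,0],-0.6]
  ]
}}

```text
time: 22.8
ee_pos: [0.5823, -0.2867, 0.1399]
tool_rot: [-0.099, 0.995, 0.0, -0.0]
wrist_force: [-0.4, 0.5, -2.3]
opening: 0.0285
finger_force: 30.0
```

Run:
```python
from h import *
from bench import ctrl
p,R,s=state(); T=tool(np.radians(-78.7),0)
d=pickle.load(open("c0.pkl","rb"))
c=ctrl.read_camera("top"); im=cv2.imread("pics/laid.png")
# tub rim outer corners (z .055) from the dark/grey blob
hsv=cv2.cvtColor(im,cv2.COLOR_BGR2HSV); m=np.zeros(im.shape[:2],np.uint8); m[180:285,290:368]=(hsv[180:285,290:368,1]<80)*255
m=cv2.morphologyEx(m,cv2.MORPH_OPEN,np.ones((5,5)))
k=max(cv2.findContours(m,0,1)[0],key=cv2.contourArea); b=cv2.boxPoints(cv2.minAreaRect(k))
W=np.array([ray(c,q,.055) for q in b]);print(b.round().tolist(),W.mean(0),[np.linalg.norm(W[i]-W[i-1]).round(3) for i in range(4)])
print(p,s["opening"],rows(p,R,np.array([.5561,-.0385,.13]),T,12))
```

```text
[[295.0, 198.0], [345.0, 188.0], [361.0, 267.0], [311.0, 277.0]] [ 0.55450946 -0.0383141   0.055     ] [np.float64(0.166), np.float64(0.104), np.float64(0.166), np.float64(0.1)]
[ 0.58227762 -0.28672096  0.13993017] 0.028523455205396498 ([-0.048, 0.518, 0.021], [0.0, -0.0, 0.001])
```

Tub centre agrees with the lid centre. Moving over and starting down.

Call:
{"fn": "play_rows", "kwargs": {
  "rows": [
    [[-0.05,0.3,0.02],[0,0,0],-0.6],
    [[-0.05,0.52,0.02],[0,0,0],-0.6],
    [[-0.05,0.52,0.02],[0,0,0],-0.6],
    [[-0.05,0.52,0.02],[0,0,0],-0.6],
    [[-0.05,0.52,0.02],[0,0,0],-0.6],
    [[-0.05,0.52,0.02],[0,0,0],-0.6],
    [[-0.05,0.52,0.02],[0,0,0],-0.6],
    [[-0.05,0.52,0.02],[0,0,0],-0.6],
    [[-0.05,0.52,0.02],[0,0,0],-0.6],
    [[-0.05,0.52,0.02],[0,0,0],-0.6],
    [[-0.05,0.52,0.02],[0,0,0],-0.6],
    [[-0.05,0.52,0.02],[0,0,0],-0.6],
    [[0,0.2,0],[0,0,0],-0.6],
    [[0,0,0],[0,0,0],-0.6],
    [[0,0,0],[0,0,0],-0.6]
  ]
}}

```text
time: 24.72
ee_pos: [0.5575, -0.039, 0.1311]
tool_rot: [-0.099, 0.995, -0.001, 0.001]
wrist_force: [-0.1, -0.4, -1.5]
opening: 0.0286
finger_force: 30.0
```

Run:
```python
from h import *
p,R,s=state(); T=tool(np.radians(-78.7),0)
print(p,s["opening"],rows(p,R,np.array([.5555,-.0385,.033]),T,10))
```

```text
[ 0.55752484 -0.03896038  0.13114345] 0.0285905290321067 ([0.005, 0.002, 0.245], [-0.001, 0.001, 0.0])
```

Call:
{"fn": "play_rows", "kwargs": {
  "rows": [
    [[0.01,0,0.25],[0,0,0],-0.6],
    [[0.01,0,0.25],[0,0,0],-0.6],
    [[0.01,0,0.25],[0,0,0],-0.6],
    [[0.01,0,0.25],[0,0,0],-0.6],
    [[0.01,0,0.25],[0,0,0],-0.6],
    [[0,0,0.25],[0,0,0],-0.6],
    [[0,0,0.25],[0,0,0],-0.6],
    [[0,0,0.25],[0,0,0],-0.6],
    [[0,0,0.25],[0,0,0],-0.6],
    [[0,0,0.18],[0,0,0],-0.6],
    [[0,0,0],[0,0,0],-0.6],
    [[0,0,0],[0,0,0],-0.6]
  ]
}}

```text
time: 26.22
ee_pos: [0.5558, -0.0389, 0.0341]
tool_rot: [-0.099, 0.995, -0.0, 0.001]
wrist_force: [0.7, 0.0, -1.4]
opening: 0.0288
finger_force: 30.0
```

Call:
{"fn": "play_rows", "kwargs": {
  "rows": [
    [[0,0,0.03],[0,0,0],-0.6],
    [[0,0,0],[0,0,0],-0.6]
  ]
}}

```text
time: 26.48
ee_pos: [0.5556, -0.0388, 0.0328]
tool_rot: [-0.099, 0.995, -0.0, 0.001]
wrist_force: [-0.3, 0.1, -1.8]
opening: 0.0286
finger_force: 30.0
```

Call:
{"fn": "play_rows", "kwargs": {
  "rows": [
    [[0,0,0.03],[0,0,0],-0.6],
    [[0,0,0],[0,0,0],-0.6]
  ]
}}

```text
time: 26.72
ee_pos: [0.5554, -0.0388, 0.0313]
tool_rot: [-0.099, 0.995, -0.0, 0.0]
wrist_force: [1.0, -0.4, -2.7]
opening: 0.0284
finger_force: 30.0
```

Call:
{"fn": "play_rows", "kwargs": {
  "rows": [
    [[0,0,0.02],[0,0,0],-0.6],
    [[0,0,0],[0,0,0],-0.6]
  ]
}}

```text
time: 26.98
ee_pos: [0.5554, -0.0388, 0.0305]
tool_rot: [-0.099, 0.995, -0.0, 0.0]
wrist_force: [-0.1, 0.1, -1.6]
opening: 0.0285
finger_force: 30.0
```

Call:
{"fn": "play_rows", "kwargs": {
  "rows": [
    [[0,0,0.02],[0,0,0],-0.6],
    [[0,0,0],[0,0,0],-0.6]
  ]
}}

```text
time: 27.22
ee_pos: [0.5556, -0.0389, 0.0301]
tool_rot: [-0.099, 0.995, -0.0, 0.001]
wrist_force: [-1.7, 0.4, 2.0]
opening: 0.0286
finger_force: 30.0
```

Call:
{"fn": "play_rows", "kwargs": {
  "rows": [
    [[0,0,0.01],[0,0,0],-0.6],
    [[0,0,0],[0,0,0],-0.3],
    [[0,0,0],[0,0,0],-0.2],
    [[0,0,0],[0,0,0],-0.12],
    [[0,0,0],[0,0,0],-0.12],
    [[0,0,0],[0,0,0],-0.12],
    [[0,0,0],[0,0,0],-0.12]
  ]
}}

```text
time: 28.1
ee_pos: [0.5555, -0.0388, 0.0294]
tool_rot: [-0.099, 0.995, -0.0, 0.001]
wrist_force: [-0.1, -0.1, -0.4]
opening: 0.0406
finger_force: 0.0
```

Call:
{"fn": "play_rows", "kwargs": {
  "rows": [
    [[0,0,-0.15],[0,0,0],-0.12],
    [[0,0,-0.3],[0,0,0],-0.12],
    [[0,0,-0.5],[0,0,0],-0.12],
    [[0,0,-0.6],[0,0,0],-0.12],
    [[0,0,-0.6],[0,0,0],-0.12],
    [[0,0,-0.6],[0,0,0],-0.12],
    [[0,0,-0.6],[0,0,0],-0.12],
    [[0,0,-0.6],[0,0,0],-0.12],
    [[0,0,-0.3],[0,0,0],-0.12],
    [[0,0,0],[0,0,0],-0.12],
    [[0,0,0],[0,0,0],-0.12]
  ]
}}

```text
time: 29.48
ee_pos: [0.5547, -0.0386, 0.1984]
tool_rot: [-0.099, 0.995, 0.0, -0.0]
wrist_force: [0.3, -0.7, -0.3]
opening: 0.0402
finger_force: 0.0
```

Run:
```python
from h import *
from bench import ctrl
p,R,s=state(); print(p,s["time"],s["wrist_force"])
c=ctrl.read_camera("scene"); cv2.imwrite("pics/end.png",cv2.resize(c["img"][120:420,100:500],(800,600)))
```

```text
[ 0.55466061 -0.03857642  0.19837836] 29.475 [ 0.34700669 -0.66977289 -0.31467568]
```

View pics/end.png

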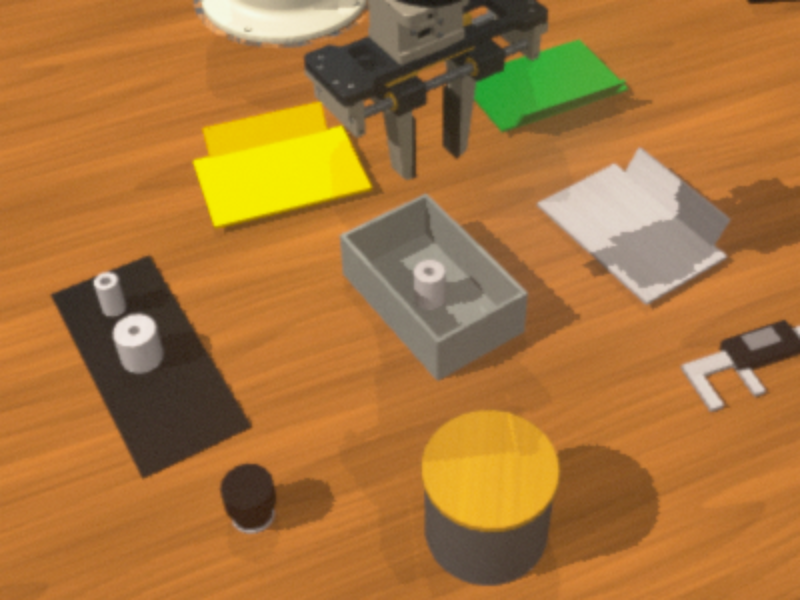

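The spacer stands upright in the tub at (430,283), the lid lies flat with its lip up at (635,230), and everything else is undisturbed. I'm handing in.

```bash
python3 -c "
from bench import ctrl
print(ctrl.job_done())"
```

```text
the job is handed in; nothing more can be done
None
```

I handed the job in at about 29.5 s of the 69 s allowed. The lid was tipped about 30 degrees on the rim and laid flat, lip up, on the bench, and the middle spacer stands upright in the tub. The last picture shows nothing else moved, but `job_done()` returned no verdict.

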